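# Lay a handpiece body in the clamping nest and push it home against fence and stop

## Task

Take the square aluminium handpiece body out of the parts rack and lay it on its side on the white bed of the clamping nest, its square foot end towards the end stop. Push it fully home, with its side flush along the fence and its foot flush against the end stop, so that it is ready to be clamped. Do not drop it or let it topple over, and leave everything else on the bench where it is.

Things in the scene. Friction and masses are not known exactly. Their poses are not given: they have to be found in the camera images.
- housing: Handpiece body, a square aluminium tube 36 x 36 x 140 mm, about 0.35 kg, balanced at mid-length, flat square foot, black band 118 mm from the foot, round black nose (28 mm diameter, 12 mm long) at the other end. Starts upright, nose up, square with the rack, in any pocket. Origin: centre of the foot face; z axis: along the tube to the nose; x, y: square to its sides. Any side may lie down.
- housing_nose (a point): Point on the tube's axis at its nose end: centre of the 36 mm square end face, 140 mm from the foot (the black nose sticks out 12 mm farther).
- rack: Grey parts rack, fixed: block 210 x 85 mm, 40 mm high, long side along its x axis, with three square pockets in a row at x = -62, 0 and +62 mm, each 39 mm wide and 28 mm deep, floor 12 mm above the table. Origin: centre of its underside. Handpiece body, ferrule and eyepiece stand in the pockets, one each, in any order.
- nest: Clamping nest, fixed: white base plate 180 (x) x 240 mm (y), 12 mm thick; its top is the bed. Aluminium fence along y on the +x side, aluminium end stop at the -y end, each 20 mm high above the bed; bed open at -x and at +y. Behind the fence, at y = -20 mm and nowhere in front of x = +44 mm, stands a fixed open toggle clamp with red grip, up to 91 mm above the table. Origin: centre of underside.
- nest_corner (a point): Corner where the planes of fence face, stop face and bed meet: 12 mm above the table, at x = +30, y = -95 mm of the nest; axes as the nest's: +x into the fence, -y into the stop, z up. From this corner the fence face runs from y = +8 to +193 mm, the stop face from x = -8 to -65 mm; the bed reaches 120 mm to -x and 215 mm to +y. Sliding the handpiece body on the bed takes 2 to 6 N.
- ferrule: Bystander: stepped brass ferrule, 32 mm diameter, 66 mm long, upright in a pocket of the rack. Origin: centre of its foot.
- eyepiece: Bystander: black eyepiece with a blue ring, 35 mm diameter, 64 mm long, upright in a pocket of the rack. Origin: centre of its foot.
- torch: Bystander: black torch standing on its 48 mm head, 162 mm high, red button on top. Origin: centre of its foot.
- dispenser: Bystander: white square solvent dispenser with a steel cap, 66 x 66 mm, 124 mm high. Origin: centre of its foot.
- tape: Bystander: white reel, 72 mm outer diameter, 24 mm high, lying flat. Origin: centre of its underside.
- driver: Bystander: screwdriver with an orange handle, 150 mm long, lying on the mat in front of the nest; its x axis runs along it.
- tub: Bystander: clear plastic tub, 90 mm diameter, 45 mm high. Origin: centre of its foot.
- vblock: Bystander: dark steel grooved block, 50 x 70 mm, 44 mm high. Origin: centre of its underside.
Not all that is in view belongs to the job. What is shaped like the housing but purple is not meant.

How it is judged:
By the outcome, as a careful person would: the job done as asked, in the order asked, and still so for the second after the job is handed in, with the robot touching nothing.
It also fails if it takes over 56 s, if anything falls off the work surface, if the arm or the gripper's body presses on something with over 40 N, if the wrist force passes 120 N, or if a joint passes its speed limit or range.

## Robot

A 6-joint arm with a two-finger parallel gripper is mounted at the origin on the work surface. World frame = base frame: x ahead of the robot, y to its left, z up, the work surface at z = 0. Lengths are in m, angles in degrees, forces in N, time in s.
With the tool pointing down it reaches from about 0.325 to 0.9 m from the base axis. Payload 6.1 kg.
Tool frame: the origin (TCP) lies midway between the tips of the shut fingers; the grasp point (between the pads) lies 19 mm behind it; z points along the fingers, y is the line along which they close (so a half turn about z gives the same grasp; the last joint's range is limited). The gripper opens to 85 mm and grips with 20 to 120 N. Pads are 22 mm wide; open, the fingers measure 114 mm over their backs; the gripper's body (76 mm by 85 mm) begins 54 mm behind the grasp point. The pads swing forward as they close: fully open they stand 13 mm farther back than shut.
Start: joints at [63.936, 12.628, 87.462, -0, 79.91, -7.225], TCP at [0.202, 0.592, 0.231] pointing down, gripper open.
Joint ranges: [-170.65, 170.65], [-52.31, 119.04], [5.05, 147.46], [-71.25, 251.25], [11.57, 151.72], [-153.62, 153.62]. Speed limits (degrees/s): [147.25, 147.25, 172.46, 180, 180, 180].

## Interface

Orientations are given as a 3x3 rotation matrix whose columns are the frame's x, y, z axes.
In Python, from cell import sensors, vision, workorder gives the robot as it stands.
- The arm moves only by the tool carry_out, never from a script. Its argument "plan" is one flat list of numbers, 7 for each row, row after row: the shift along the world's x, y, z in m, then the turn, a rotation vector about the world's x, y, z in degrees, then the finger opening in m, from 0 to 0.0854. A call has 1 to 12 rows; each row is the pose to reach, as a shift and turn from the pose commanded when the call began; what a row does not reach only later rows make up. A row lasts 1/12 s, in which the tool goes at most 41.7 mm and 7.16 degrees, less where a joint would pass 70% of its speed; a pose out of reach is approached as far as the arm can. A call with a gripper value outside its range is refused whole. The fingers move at their own pace and stop on an object; the grip force is fixed at half the most. Time passes only in rows, so rows that repeat a pose let the fingers close. It gives the time, the measured TCP pose, the force, the opening and the grip force at its end, in the units of the state.
- sensors.observe(): the state, without advancing time (a new reading comes with each control period).
- vision.capture(name): name is "side" or "top" or "wrist"; returns the picture (480x640x3 uint8, red, green, blue); there is no depth.
- vision.get_calibration(name): a dict with "fx", "fy", "cx", "cy" (pixels), "dist_coeffs" ([k1, k2, p1, p2, k3] as OpenCV has them; the pictures are not rectified), "extrinsics" (4x4, takes a point from camera to world coordinates). Camera axes: x right, y down, z forward; pixel columns grow to the right and rows downward; lengths in m; the calibration is good to about 2 mm. A picture is of the moment at which its call begins: read the wrist's pose just before it. get_calibration takes no time and is no camera call; for the wrist camera it gives the pose at the moment of the call.
- workorder.hand_in(): hands the job in; it is judged then, once.
The state is a dict: "t": time; "joint_positions": joint angles; "qd": joint speeds; "joint_efforts": joint torques, N m; "tcp_pos": TCP position; "tool_rot": TCP orientation; "ft_force": force on the tool from outside, world axes, zero at the start; "torque": the same for the moment, N m; "opening": opening from 0.0 (shut) to 1.0 (fully open); "grasp_force": force on a finger pad.
Only numpy, scipy, OpenCV 4.12 (cv2) and the standard library are available. Lean on these libraries where they do the work, as an engineer would, in place of code of your own. Each camera call takes 0.05 s, during which the arm holds its last target. There are 200 camera calls.

## Working session

There is one attempt and no reset: what is moved stays moved. The work goes in short steps, Python scripts to look and compute and a tool call to move; the robot and the scene stay as the last step left them, time stands still between calls to the robot, and variables do not carry over. Pictures are saved under pics/ and viewed, at most 10 in all, crops included, and the job is handed in when it is done.

Besides the shell and the picture viewer there is one more tool, called by a JSON object that holds its "op" and its "data". carry_out: Moves the arm, as the interface text tells. Its arguments: {"type":"object","properties":{"plan":{"type":"array","items":{"type":"number"}}},"required":["plan"]}

```bash
mkdir -p pics
python3 - <<'E'
from cell import sensors, vision
import cv2,numpy as np
for n in ["top","side"]:
    c=vision.get_calibration(n);print(n,{k:np.round(v,4).tolist() for k,v in c.items()})
    cv2.imwrite(f"pics/{n}0.png",vision.capture(n)[:,:,::-1])
s=sensors.observe();print(s)
E
```

```text
top {'fx': 457.2942, 'fy': 457.2942, 'cx': 317.2155, 'cy': 238.5671, 'dist_coeffs': [-0.0411, 0.0, 0.0, 0.0, 0.0], 'extrinsics': [[0.0176, -0.9982, 0.0567, 0.5077], [-0.9997, -0.0184, -0.0135, 0.0142], [0.0145, -0.0565, -0.9983, 1.1361], [0.0, 0.0, 0.0, 1.0]]}
side {'fx': 527.7514, 'fy': 527.7514, 'cx': 321.1591, 'cy': 237.8192, 'dist_coeffs': [0.0074, 0.0, 0.0, 0.0, 0.0], 'extrinsics': [[0.9421, -0.1998, 0.2693, 0.2302], [-0.3351, -0.584, 0.7394, -0.9192], [0.0095, -0.7868, -0.6171, 0.8836], [0.0, 0.0, 0.0, 1.0]]}
{'t': 0.1, 'joint_positions': array([ 6.39348750e+01,  1.26721196e+01,  8.75188303e+01, -1.59762154e-03,
        7.99098772e+01, -7.22439852e+00]), 'qd': array([-0.07509822, -0.12312561, -0.10696878, -0.14368431, -0.06554809,
       -0.02400015]), 'joint_efforts': array([ 5.87961367e-04, -4.98241317e+01, -3.90550196e+01, -9.54966231e-05,
        5.53974256e-03,  2.56108837e-05]), 'tcp_pos': array([0.20160318, 0.59102059, 0.23029704]), 'tool_rot': array([[-9.46421463e-01,  3.22933202e-01, -7.48565982e-04],
       [ 3.22934012e-01,  9.46420143e-01, -1.59284866e-03],
       [ 1.94074206e-04, -1.74924357e-03, -9.99998451e-01]]), 'ft_force': array([-0.14873278, -0.28087478, -0.13994616]), 'torque': array([ 0.00383711, -0.00711837,  0.04289858]), 'grasp_force': 0.0, 'opening': 1.002282754591212}
```

View pics/top0.png

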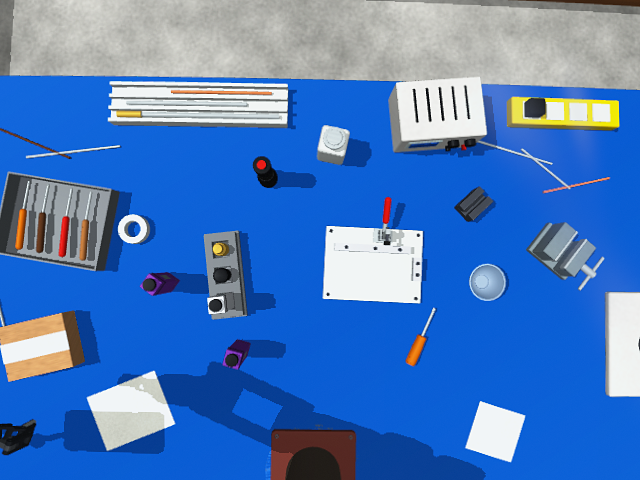

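View pics/side0.png

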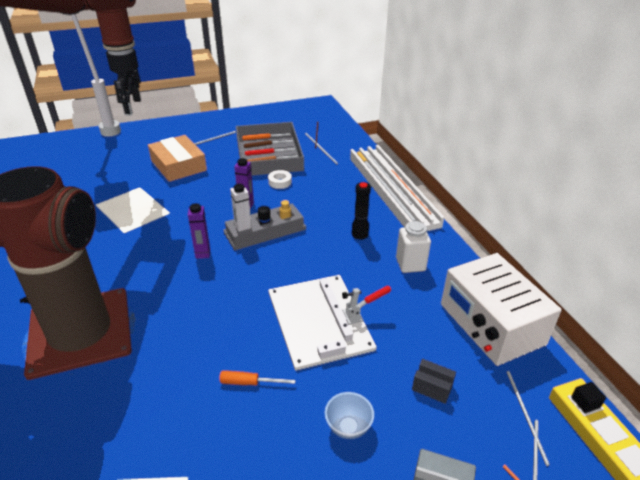

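The handpiece candidates are:
- grey body in the rack at top (216,305), side (240,205)
- purple look-alike at top (155,284)
- purple look-alike at top (236,355)

The grey one in the rack's pocket nearest the robot fits the description. The nest is at top (373,265), with the fence on the upper side (+x) and the end stop on the right (-y). I'll confirm in enlarged crops.

Run:
```python
import cv2,numpy as np
t=cv2.imread("pics/top0.png");s=cv2.imread("pics/side0.png")
a=cv2.resize(t[225:325,195:255],None,fx=6,fy=6,interpolation=cv2.INTER_CUBIC)
b=cv2.resize(s[180:255,220:310],None,fx=4.8,fy=4.8,interpolation=cv2.INTER_CUBIC)
o=np.zeros((600,800,3),np.uint8);o[:,:360]=a;o[:360,364:796]=b[:, :432];cv2.imwrite("pics/c1.png",o)
cv2.imwrite("pics/c2.png",cv2.resize(t[215:315,315:435],None,fx=6,fy=6,interpolation=cv2.INTER_CUBIC))
cv2.imwrite("pics/c3.png",cv2.resize(s[270:370,262:392],None,fx=6,fy=6,interpolation=cv2.INTER_CUBIC))
```

```text
(no output)
```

View pics/c1.png

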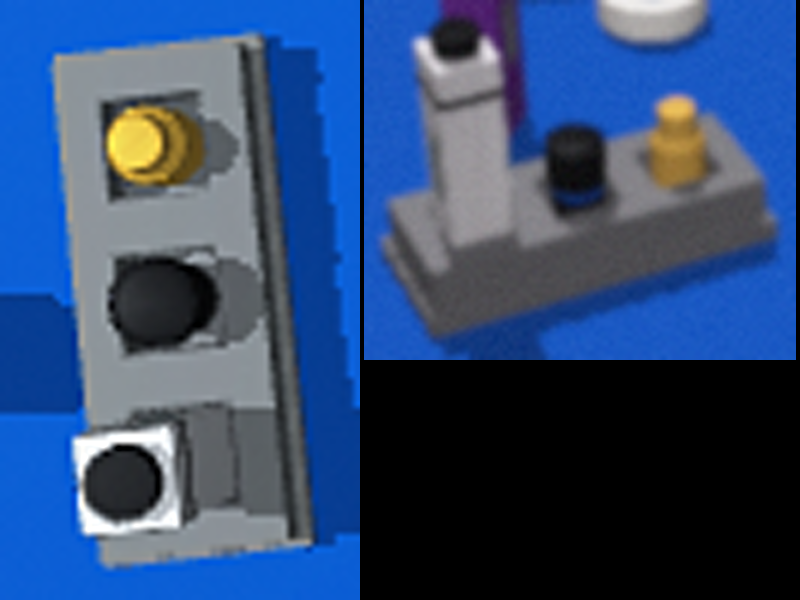

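View pics/c2.png

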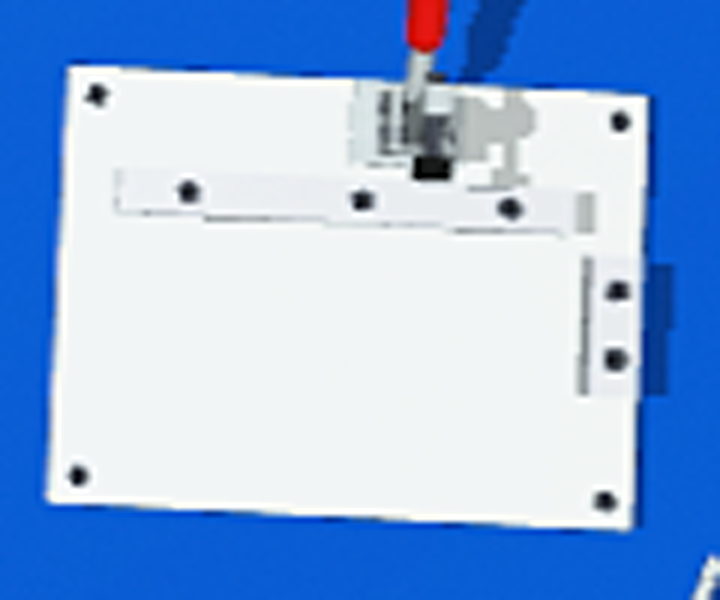

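View pics/c3.png

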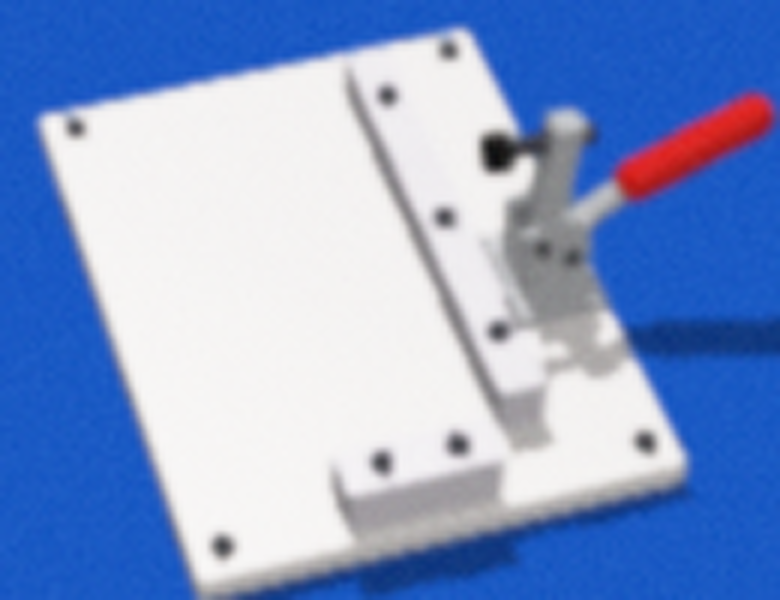

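The crops confirm it: grey square body with black band and black nose in the rack's nearest pocket, with the eyepiece in the middle and the ferrule at the far end. The housing's top face is at c1 (73..184, 424..536). The bed corners are at c2 (68,66), (648,96), (632,529), (47,500), and at c3 (40,118), (465,28), (687,463), (203,588).

```bash
cat > h.py <<'E'
from cell import sensors, vision
import cv2,numpy as np
from scipy.optimize import least_squares
C={n:vision.get_calibration(n) for n in("top","side")}
def proj(n,P,c=None):
    c=c or C[n];T=np.linalg.inv(np.array(c["extrinsics"]))
    K=np.array([[c["fx"],0,c["cx"]],[0,c["fy"],c["cy"]],[0,0,1]])
    return cv2.projectPoints(np.array(P,float).reshape(-1,1,3),cv2.Rodrigues(T[:3,:3])[0],T[:3,3],K,np.array(c["dist_coeffs"]))[0].reshape(-1,2)
def crop(p,s,o,d=(0,0)): return (np.array(p,float)-d+.5)/s-.5+o
def W(q,P):
    c,s=np.cos(q[3]),np.sin(q[3]);P=np.array(P,float)
    return np.c_[c*P[:,0]-s*P[:,1]+q[0],s*P[:,0]+c*P[:,1]+q[1],P[:,2]+q[2]]
def fit(obs,q0):
    f=lambda q:np.concatenate([(proj(n,W(q,P),c)-u).ravel() for n,P,u,c in obs])
    r=least_squares(f,q0);print("x y z mm",np.round(r.x[:3]*1e3,1),"yaw",np.round(np.degrees(r.x[3]),2),"res px",np.round(f(r.x).reshape(-1,2),1).tolist());return r.x
E
python3 - <<'E'
from h import *
t=lambda p:crop(p,6,[195,225]); s=lambda p:crop(p,4.8,[220,180],[364,0])
B=[[.09,.12,0],[.09,-.12,0],[-.09,-.12,0],[-.09,.12,0]]
print("nest bed");fit([("top",B,crop([(68,66),(648,96),(632,529),(47,500)],6,[315,215]),None),
 ("side",[B[3],B[0],B[1],B[2]],crop([(40,118),(465,28),(687,463),(203,588)],6,[262,270]),None)],[.45,-.1,.012,0])
h=.018;Q=[[h,h,0],[h,-h,0],[-h,-h,0],[-h,h,0]]
print("housing top");fit([("top",Q,t([(73,437),(172,424),(184,527),(86,536)]),None),("side",[[-h,-h,0],[h,-h,0],[0,0,.012]],s([(420,76),(499,66),(457,26)]),None)],[.42,.22,.15,0])
print("rack top");R=[[.105,.0425,0],[.105,-.0425,0],[-.105,-.0425,0],[-.105,.0425,0]]
fit([("top",R,t([(54,57),(240,43),(292,540),(103,567)]),None)],[.45,.22,.04,0])
h=.018
print("purples top-pixel at z=.164:")
for u in [(155,284),(233,360)]:
    print(least_squares(lambda q:(proj("top",[[q[0],q[1],.16]])-u).ravel(),[.4,.2]).x.round(3))
E
```

```text
nest bed
x y z mm [ 511.5 -139.7    7.7] yaw -1.8 res px [[0.2, -0.3], [-0.2, -0.5], [-0.2, 0.0], [0.2, 0.3], [-0.3, 0.2], [0.1, 0.2], [0.3, 0.0], [-0.5, -0.4]]
housing top
x y z mm [417.3 215.5 147.7] yaw 5.5 res px [[0.3, -0.3], [0.5, 0.6], [-0.3, 0.2], [-0.7, 0.0], [2.3, -0.0], [-0.5, -1.2], [-1.2, 1.2]]
rack top
x y z mm [477.9 233.7 -20.6] yaw 7.32 res px [[-1.1, 1.1], [1.2, -0.2], [1.0, -0.1], [-1.1, -0.9]]
purples top-pixel at z=.164:
[0.46  0.344]
[0.303 0.174]
```

```bash
cat >> h.py <<'E'
from scipy.spatial.transform import Rotation as Ro
def tool(yaw,tilt): # closing axis along yaw(deg); tool z tilted from down towards +y by tilt
    b=np.array([[0,1,0],[1,0,0],[0,0,-1]]).T  # x=+y, y=+x, z=-z
    return Ro.from_euler('z',yaw,degrees=True)*Ro.from_euler('x',tilt,degrees=True)*Ro.from_matrix(b)
def go(p,R):
    s=sensors.observe();print("d",np.round(np.array(p)-s["tcp_pos"],4),"rv",np.round((R*Ro.from_matrix(s["tool_rot"]).inv()).as_rotvec(degrees=True),2))
E
python3 -c "
from h import *
go([.42,.10,.33],tool(5.5,50));go([.42,.10,.33],tool(5.5,50)*Ro.from_euler('z',180,degrees=True))
c=vision.get_calibration('wrist');s=sensors.observe();E=np.array(c['extrinsics']);R=s['tool_rot']
print(R.T@(E[:3,3]-s['tcp_pos']),R.T@E[:3,:3])"
```

```text
d [ 0.2184 -0.491   0.0997] rv [ 41.39  32.59 -61.3 ]
d [ 0.2184 -0.491   0.0997] rv [ 36.55 -46.06 105.96]
[ 0.06687421  0.00036048 -0.14185121] [[ 4.25134953e-05 -9.64666723e-01 -2.63473173e-01]
 [ 9.99999450e-01  3.17226642e-04 -1.00011895e-03]
 [ 1.04836218e-03 -2.63472985e-01  9.64666205e-01]]
```

{"op": "carry_out", "data": {"plan": [0,0,0.04,3.4,2.7,-5.1,0.085,0.02,-0.04,0.06,7,5.4,-10.2,0.085,0.04,-0.08,0.08,10.4,8.1,-15.3,0.085,0.06,-0.12,0.1,13.8,10.9,-20.4,0.085,0.075,-0.155,0.1,17.3,13.6,-25.5,0.085,0.09,-0.19,0.1,20.7,16.3,-30.6,0.085,0.105,-0.225,0.1,24.2,19,-35.7,0.085,0.12,-0.26,0.1,27.6,21.7,-40.8,0.085,0.135,-0.295,0.1,31,24.4,-46,0.085,0.15,-0.33,0.1,34.5,27.1,-51,0.085,0.165,-0.365,0.1,38,29.9,-56.2,0.085,0.18,-0.4,0.1,41.4,32.6,-61.3,0.085]}}

```text
t: 1.1
tcp_pos: [0.3823, 0.1893, 0.3316]
tool_rot: [[-0.058, 0.996, -0.067], [0.638, 0.089, 0.765], [0.768, 0.001, -0.64]]
ft_force: [1.1, -0.6, -0.5]
opening: 0.995
grasp_force: 0.0
```

```bash
python3 -c "
from h import *
go([.42,.10,.25],tool(5.5,50));print(sensors.observe()['joint_positions'].round(1))"
```

```text
d [ 0.0377 -0.0893 -0.0816] rv [-0.18  0.05  0.42]
[-20.3 -17.6 118.8  45.1 101.4 -25.4]
```

{"op": "carry_out", "data": {"plan": [0.02,-0.04,0,0,0,0,0.085,0.038,-0.075,-0.03,0,0,0,0.085,0.038,-0.089,-0.06,0,0,0,0.085,0.038,-0.089,-0.08,0,0,0,0.085,0.038,-0.089,-0.08,0,0,0,0.085,0.038,-0.089,-0.08,0,0,0,0.085]}}

```text
t: 1.6
tcp_pos: [0.4192, 0.1028, 0.2509]
tool_rot: [[-0.059, 0.996, -0.073], [0.638, 0.094, 0.764], [0.768, -0.002, -0.641]]
ft_force: [-0.3, 0.6, 1.3]
opening: 0.997
grasp_force: 0.0
```

```bash
python3 -c "
from h import *
import json
c=vision.get_calibration('wrist');json.dump({k:np.array(v).tolist() for k,v in c.items()},open('w1.json','w'))
im=vision.capture('wrist');cv2.imwrite('pics/w1.png',im[:,:,::-1])
h=.018
print(proj('w',W([.4173,.2155,.152,.096],[[h,h,0],[h,-h,0],[-h,-h,0],[-h,h,0]]),c).round(),sensors.observe()['tcp_pos'])"
```

```text
[[352. 216.]
 [354. 254.]
 [306. 254.]
 [306. 216.]] [0.41977448 0.10290712 0.25202802]
```

View pics/w1.png

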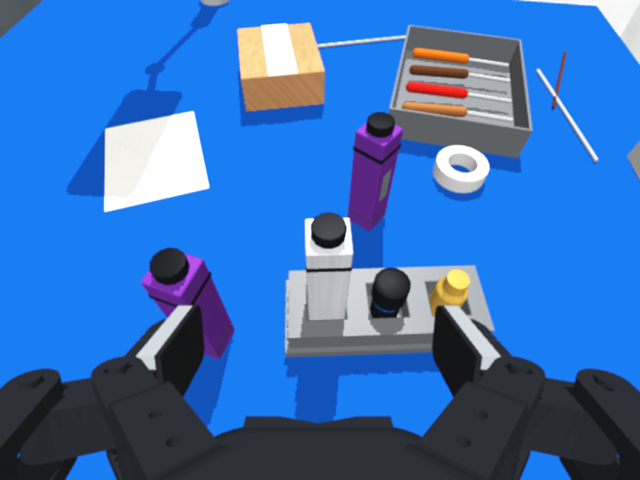

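The wrist view agrees with the fit. The top face is at (306..352, 219..256), against a prediction of (306..354, 216..254). The purple body at (185,300) lies outside the left finger, so I'm approaching with a reduced opening.

{"op": "carry_out", "data": {"plan": [0.001,0.01,-0.03,0,0,0,0.06,0.003,0.027,-0.06,0,0,0,0.06,0.0045,0.0435,-0.089,0,0,0,0.06,0.003,0.063,-0.105,0,0,0,0.06,0.001,0.082,-0.121,0,0,0,0.06,-0.001,0.101,-0.137,0,0,0,0.06,-0.002,0.112,-0.146,0,0,0,0.06,-0.003,0.12,-0.153,0,0,0,0.06,-0.003,0.12,-0.153,0,0,0,0.06,-0.003,0.12,-0.153,0,0,0,0.06]}}

```text
t: 2.48
tcp_pos: [0.4174, 0.2229, 0.0995]
tool_rot: [[-0.064, 0.995, -0.072], [0.64, 0.096, 0.763], [0.766, 0.003, -0.643]]
ft_force: [0.4, -1.1, -0.0]
opening: 0.705
grasp_force: 0.0
```

{"op": "carry_out", "data": {"plan": [0,0,0,0,0,0,0.045,0,0,0,0,0,0,0.03,0,0,0,0,0,0,0.03,0,0,0,0,0,0,0.03,0,0,0,0,0,0,0.03,0,0,0,0,0,0,0.03,0,0,0,0,0,0,0.03,0,0,0,0,0,0,0.03]}}

```text
t: 3.15
tcp_pos: [0.4178, 0.2219, 0.0995]
tool_rot: [[-0.062, 0.996, -0.07], [0.639, 0.094, 0.763], [0.766, 0.003, -0.642]]
ft_force: [-1.1, -3.6, 5.5]
opening: 0.415
grasp_force: 60.3
```

{"op": "carry_out", "data": {"plan": [0,0,0.008,0,0,0,0.03,0,0,0.018,0,0,0,0.03,0,0,0.03,0,0,0,0.03,0,0,0.045,0,0,0,0.03,0,0,0.065,0,0,0,0.03,0,0,0.09,0,0,0,0.03,0,0,0.12,0,0,0,0.03,0,0,0.15,0,0,0,0.03,0,0,0.15,0,0,0,0.03]}}

```text
t: 3.9
tcp_pos: [0.4193, 0.2222, 0.2545]
tool_rot: [[-0.069, 0.995, -0.065], [0.641, 0.094, 0.762], [0.765, 0.011, -0.644]]
ft_force: [0.4, 1.0, -3.1]
opening: 0.416
grasp_force: 59.9
```

Run:
```python
from h import *
s=sensors.observe();R=Ro.from_matrix(s["tool_rot"]);p=s["tcp_pos"]
# grasp geometry: housing foot in tool frame from nominal grip
foot0=np.array([.4173,.2155,.012]);tcp0=np.array([.4178,.2222,.0995])
rel=tool(5.5,50).inv().apply(foot0-tcp0);print("foot in tool",rel.round(4))
q=[.5115,-.1397,.012,np.radians(-1.8)]
c=W(q,[[.03,-.095,0]])[0];print("corner",c.round(4))
# foot centre target: 30mm gap to fence, 20mm to stop
f=W(q,[[.03-.018-.032,-.095+.02,.018]])[0]
T=tool(-1.8,-40);t=f-T.apply(rel);print("foot",f.round(4),"tcp target",t.round(4))
go(t+[0,0,.08],T);go(t,T);print(s["joint_positions"].round(1),s["grasp_force"])
rv=(T*R.inv()).as_rotvec(degrees=True);print(rv)
```

```text
foot in tool [-0.0713 -0.0011  0.0512]
corner [ 0.5385 -0.2356  0.012 ]
foot [ 0.4892 -0.214   0.03  ] tcp target [ 0.493  -0.1266  0.0234]
d [ 0.0737 -0.3488 -0.1511] rv [-89.92  -2.35  -6.15]
d [ 0.0737 -0.3488 -0.2311] rv [-89.92  -2.35  -6.15]
[-14.4  -7.7 119.2  46.2  90.  -29.4] 59.94557440280914
[-89.92351659  -2.34754664  -6.1484367 ]
```

{"op": "carry_out", "data": {"plan": [0,-0.02,0.02,-6,0,0,0.03,0.005,-0.05,0.03,-13,0,-1,0.03,0.012,-0.08,0.03,-20,-0.5,-1.4,0.03,0.02,-0.11,0.03,-27,-0.7,-1.8,0.03,0.026,-0.14,0.03,-34,-0.9,-2.3,0.03,0.034,-0.17,0.03,-41,-1,-2.8,0.03,0.042,-0.2,0.03,-48,-1.2,-3.3,0.03,0.05,-0.23,0.03,-55,-1.4,-3.8,0.03,0.057,-0.26,0.02,-62,-1.6,-4.2,0.03,0.064,-0.29,0,-69,-1.8,-4.7,0.03,0.07,-0.32,-0.03,-76,-2,-5.2,0.03,0.074,-0.345,-0.06,-83,-2.2,-5.7,0.03]}}

```text
t: 4.9
tcp_pos: [0.4924, -0.1234, 0.1893]
tool_rot: [[0.026, 0.999, -0.019], [0.836, -0.032, -0.547], [-0.548, -0.001, -0.837]]
ft_force: [1.5, -0.9, -5.3]
opening: 0.413
grasp_force: 63.4
```

Run:
```python
from h import *
T=tool(-1.8,-40);go([.493,-.1266,.0734],T);print(sensors.observe()["joint_positions"].round(1))
```

```text
d [ 0.0006 -0.0032 -0.1159] rv [-6.78  0.13  0.02]
[ -2.2   1.1 110.9 -35.3  71.6  12.1]
```

{"op": "carry_out", "data": {"plan": [0,-0.003,-0.03,-6.8,0,0,0.03,0,-0.003,-0.06,-6.8,0,0,0.03,0,-0.003,-0.09,-6.8,0,0,0.03,0,-0.003,-0.12,-6.8,0,0,0.03,0,-0.003,-0.135,-6.8,0,0,0.03,0,-0.003,-0.135,-6.8,0,0,0.03,0,-0.003,-0.135,-6.8,0,0,0.03]}}

```text
t: 5.48
tcp_pos: [0.4894, -0.1255, 0.0522]
tool_rot: [[0.022, 0.999, -0.027], [0.768, -0.034, -0.639], [-0.64, -0.007, -0.769]]
ft_force: [0.8, -0.0, -3.7]
opening: 0.411
grasp_force: 63.3
```

Run:
```python
from h import *
go([.493,-.1266,.0234],tool(-1.8,-40))
a=cv2.resize(vision.capture("side")[250:380,250:410,::-1],None,fx=4,fy=4,interpolation=cv2.INTER_CUBIC)
cv2.imwrite("pics/s2.png",a)
```

```text
d [ 0.0036 -0.0011 -0.0288] rv [-0.25 -0.37  0.13]
```

View pics/s2.png

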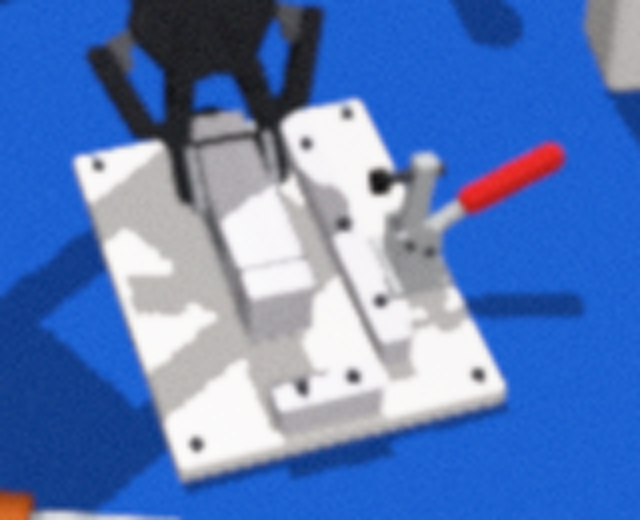

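The body is held level over the bed at (260,240), its foot 20–30 mm short of the stop and clear of the fence. Lowering now.

{"op": "carry_out", "data": {"plan": [0.001,0,-0.01,0,0,0,0.03,0.001,0,-0.018,0,0,0,0.03,0.001,0,-0.022,0,0,0,0.03,0.001,0,-0.024,0,0,0,0.03,0.001,0,-0.025,0,0,0,0.03,0.001,0,-0.025,0,0,0,0.03]}}

```text
t: 6.03
tcp_pos: [0.4917, -0.1255, 0.0282]
tool_rot: [[0.023, 0.999, -0.024], [0.768, -0.033, -0.639], [-0.64, -0.004, -0.769]]
ft_force: [0.2, -0.6, -3.6]
opening: 0.412
grasp_force: 63.5
```

{"op": "carry_out", "data": {"plan": [0,0,-0.001,0,0,0,0.03,0,0,-0.0015,0,0,0,0.03,0,0,-0.002,0,0,0,0.03,0,0,-0.002,0,0,0,0.03]}}

```text
t: 6.37
tcp_pos: [0.4919, -0.1255, 0.0264]
tool_rot: [[0.023, 0.999, -0.023], [0.768, -0.033, -0.639], [-0.64, -0.003, -0.769]]
ft_force: [1.0, -0.3, -3.8]
opening: 0.413
grasp_force: 63.5
```

{"op": "carry_out", "data": {"plan": [0,0,-0.001,0,0,0,0.03,0,0,-0.0015,0,0,0,0.03,0,0,-0.002,0,0,0,0.03,0,0,-0.002,0,0,0,0.03]}}

```text
t: 6.7
tcp_pos: [0.4921, -0.1256, 0.025]
tool_rot: [[0.023, 0.999, -0.023], [0.768, -0.033, -0.64], [-0.641, -0.003, -0.768]]
ft_force: [-1.3, 3.3, 2.7]
opening: 0.415
grasp_force: 64.2
```

{"op": "carry_out", "data": {"plan": [0,0,-0.0005,0,0,0,0.03,0,0,-0.001,0,0,0,0.03,0,0,-0.001,0,0,0,0.03]}}

```text
t: 6.95
tcp_pos: [0.4922, -0.1255, 0.0249]
tool_rot: [[0.024, 0.999, -0.023], [0.767, -0.033, -0.641], [-0.641, -0.003, -0.767]]
ft_force: [-5.8, 6.9, 11.7]
opening: 0.41
grasp_force: 65.2
```

{"op": "carry_out", "data": {"plan": [0,0,0.0005,0,0,0,0.04,0,0,0.0005,0,0,0,0.048,0,0,0.0005,0,0,0,0.052,0,0,0.0005,0,0,0,0.052,0,0,0.0005,0,0,0,0.052]}}

```text
t: 7.37
tcp_pos: [0.4918, -0.1256, 0.0237]
tool_rot: [[0.023, 0.999, -0.024], [0.768, -0.033, -0.639], [-0.64, -0.003, -0.769]]
ft_force: [0.4, -0.2, 1.0]
opening: 0.608
grasp_force: 0.0
```

{"op": "carry_out", "data": {"plan": [0,0.012,0.015,0,0,0,0.052,0,0.026,0.03,0,0,0,0.052,0,0.045,0.054,0,0,0,0.052,0,0.07,0.08,0,0,0,0.052,0,0.09,0.11,0,0,0,0.052,0,0.09,0.13,0,0,0,0.03,0,0.09,0.13,0,0,0,0.01,0,0.09,0.13,0,0,0,0]}}

```text
t: 8.03
tcp_pos: [0.4928, -0.0351, 0.1548]
tool_rot: [[0.025, 0.999, -0.021], [0.769, -0.032, -0.639], [-0.639, -0.0, -0.769]]
ft_force: [-0.8, 0.0, -0.7]
opening: 0.19
grasp_force: 0.0
```

Run:
```python
from h import *
a=cv2.resize(vision.capture("top")[215:315,315:435,::-1],None,fx=6,fy=6,interpolation=cv2.INTER_CUBIC)
cv2.imwrite("pics/t3.png",a)
go([.46,-.13,.15],tool(-1.8,0))
```

```text
d [-0.0316 -0.0945 -0.0034] rv [ 3.973e+01 -1.460e+00  1.000e-02]
```

View pics/t3.png

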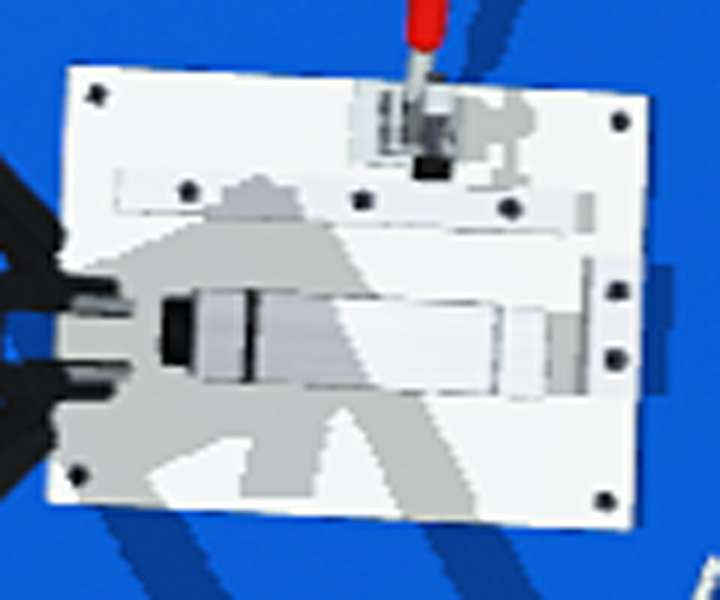

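The body lies flat on the bed, with the nose at (178,332) and the foot at (545,350). The gaps are about 17 mm to the stop and 30 mm to the fence. Next I'll push towards the fence with the closed fingers upright.

{"op": "carry_out", "data": {"plan": [-0.009,-0.018,0,6.6,-0.2,0,0,-0.018,-0.036,0,13.2,-0.5,0,0,-0.027,-0.055,0,19.8,-0.7,0,0,-0.036,-0.075,0,26.5,-1,0,0,-0.045,-0.095,0,33.1,-1.2,0,0,-0.053,-0.112,0,39.7,-1.5,0,0,-0.053,-0.112,-0.035,39.7,-1.5,0,0,-0.053,-0.112,-0.07,39.7,-1.5,0,0,-0.053,-0.112,-0.1,39.7,-1.5,0,0,-0.053,-0.112,-0.12,39.7,-1.5,0,0,-0.053,-0.112,-0.128,39.7,-1.5,0,0,-0.053,-0.112,-0.128,39.7,-1.5,0,0]}}

```text
t: 9.08
tcp_pos: [0.4355, -0.1464, 0.0223]
tool_rot: [[0.033, 0.999, -0.006], [0.999, -0.033, 0.003], [0.002, -0.006, -1.0]]
ft_force: [-0.1, -0.6, -1.1]
opening: 0.002
grasp_force: 0.0
```

Run:
```python
from h import *
go([.488,-.147,.024],tool(-1.8,0))
```

```text
d [ 0.0525 -0.0006  0.0017] rv [-0.15 -0.36  0.1 ]
```

{"op": "carry_out", "data": {"plan": [0.008,0,0.002,0,0,0,0,0.014,0,0.002,0,0,0,0,0.018,0,0.002,0,0,0,0,0.022,0,0.002,0,0,0,0,0.026,0,0.002,0,0,0,0,0.03,0,0.002,0,0,0,0,0.033,0,0.002,0,0,0,0,0.036,0,0.002,0,0,0,0,0.039,0,0.002,0,0,0,0,0.042,0,0.002,0,0,0,0,0.044,0,0.002,0,0,0,0,0.045,0,0.002,0,0,0,0]}}

```text
t: 10.08
tcp_pos: [0.4841, -0.1475, 0.0277]
tool_rot: [[0.032, 0.999, 0.001], [0.999, -0.032, -0.001], [-0.001, 0.001, -1.0]]
ft_force: [-4.3, -1.1, 2.0]
opening: 0.004
grasp_force: 2.2
```

{"op": "carry_out", "data": {"plan": [0.001,0,0,0,0,0,0,0.002,0,0,0,0,0,0,0.003,0,0,0,0,0,0,0.003,0,0,0,0,0,0]}}

```text
t: 10.42
tcp_pos: [0.487, -0.1475, 0.0277]
tool_rot: [[0.032, 0.999, 0.001], [0.999, -0.032, -0.001], [-0.001, 0.001, -1.0]]
ft_force: [-2.4, -0.3, 1.6]
opening: 0.0
grasp_force: 1.5
```

{"op": "carry_out", "data": {"plan": [0.001,0,0,0,0,0,0,0.002,0,0,0,0,0,0,0.002,0,0,0,0,0,0]}}

```text
t: 10.67
tcp_pos: [0.4885, -0.1472, 0.0277]
tool_rot: [[0.032, 0.999, -0.0], [0.999, -0.032, -0.0], [-0.0, -0.0, -1.0]]
ft_force: [-5.7, 1.0, 3.3]
opening: -0.001
grasp_force: 2.5
```

{"op": "carry_out", "data": {"plan": [0.001,0,0,0,0,0,0,0.002,0,0,0,0,0,0,0.002,0,0,0,0,0,0]}}

```text
t: 10.92
tcp_pos: [0.4894, -0.1469, 0.0276]
tool_rot: [[0.032, 0.999, -0.003], [1.0, -0.032, 0.0], [0.0, -0.003, -1.0]]
ft_force: [-10.2, 1.8, 8.2]
opening: 0.002
grasp_force: 5.2
```

{"op": "carry_out", "data": {"plan": [0.001,0,0,0,0,0,0,0.0015,0,0,0,0,0,0,0.0015,0,0,0,0,0,0]}}

```text
t: 11.17
tcp_pos: [0.4894, -0.1469, 0.0276]
tool_rot: [[0.031, 0.999, -0.006], [1.0, -0.031, 0.001], [0.001, -0.006, -1.0]]
ft_force: [-16.2, 0.6, 13.9]
opening: -0.0
grasp_force: 8.5
```

{"op": "carry_out", "data": {"plan": [-0.01,0,0,0,0,0,0,-0.025,0,0.002,0,0,0,0,-0.025,0,0.03,0,0,0,0,-0.025,0.02,0.06,0,0,0,0,-0.02,0.055,0.08,0,0,0,0,0,0.09,0.08,0,0,0,0,0.02,0.117,0.08,0,0,0,0,0.034,0.117,0.05,0,0,0,0,0.034,0.117,0.02,0,0,0,0,0.034,0.117,0.02,0,0,0,0,0.034,0.117,0.02,0,0,0,0]}}

```text
t: 12.08
tcp_pos: [0.5248, -0.0298, 0.0462]
tool_rot: [[0.031, 0.999, -0.003], [1.0, -0.031, 0.0], [0.0, -0.003, -1.0]]
ft_force: [0.0, -0.1, 0.2]
opening: 0.002
grasp_force: 0.0
```

Run:
```python
from h import *
cv2.imwrite("pics/t4.png",cv2.resize(vision.capture("top")[215:315,315:435,::-1],None,fx=6,fy=6,interpolation=cv2.INTER_CUBIC))
```

```text
(no output)
```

View pics/t4.png

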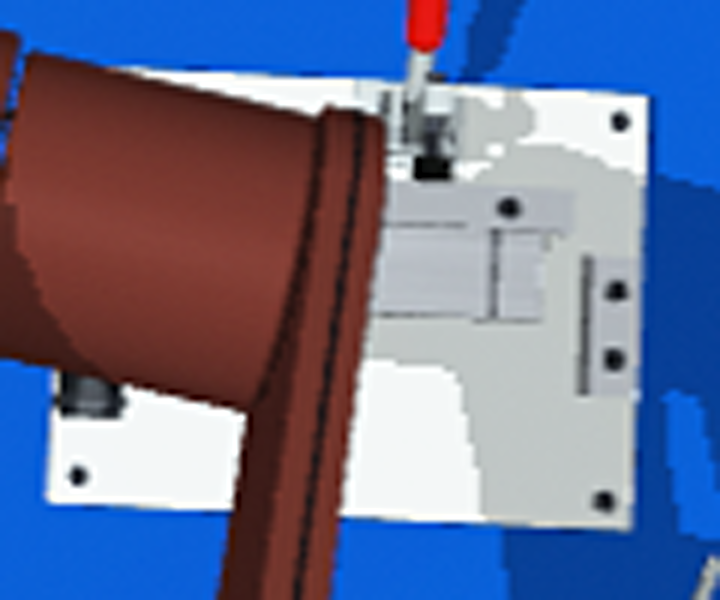

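The body is against the fence. The foot edge is at (545,275) and the stop face at (585,300), so about 17 mm is left. Pushing on the nose along the fence.

{"op": "carry_out", "data": {"plan": [0,0,-0.012,0,0,0,0,0,0,-0.02,0,0,0,0,0,-0.006,-0.02,0,0,0,0,0,-0.011,-0.02,0,0,0,0,0,-0.016,-0.02,0,0,0,0,-0.001,-0.02,-0.02,0,0,0,0,-0.001,-0.024,-0.02,0,0,0,0,-0.001,-0.028,-0.02,0,0,0,0,-0.001,-0.031,-0.02,0,0,0,0,-0.001,-0.034,-0.02,0,0,0,0,-0.001,-0.036,-0.02,0,0,0,0,-0.001,-0.037,-0.02,0,0,0,0]}}

```text
t: 13.13
tcp_pos: [0.5255, -0.0676, 0.028]
tool_rot: [[0.032, 0.999, 0.001], [0.999, -0.032, -0.001], [-0.001, 0.001, -1.0]]
ft_force: [-0.2, 5.3, 3.1]
opening: -0.002
grasp_force: 2.2
```

{"op": "carry_out", "data": {"plan": [0,-0.001,0,0,0,0,0,0,-0.002,0,0,0,0,0,0,-0.003,0,0,0,0,0,0,-0.003,0,0,0,0,0]}}

```text
t: 13.47
tcp_pos: [0.5253, -0.0706, 0.0278]
tool_rot: [[0.032, 0.999, 0.001], [0.999, -0.032, -0.001], [-0.001, 0.001, -1.0]]
ft_force: [0.0, 2.9, 2.3]
opening: 0.002
grasp_force: 1.9
```

{"op": "carry_out", "data": {"plan": [0,-0.001,0,0,0,0,0,0,-0.002,0,0,0,0,0,0,-0.002,0,0,0,0,0]}}

```text
t: 13.72
tcp_pos: [0.5252, -0.0718, 0.0277]
tool_rot: [[0.032, 0.999, 0.0], [0.999, -0.032, 0.0], [0.0, 0.0, -1.0]]
ft_force: [0.9, 7.7, 4.0]
opening: -0.003
grasp_force: 3.6
```

{"op": "carry_out", "data": {"plan": [0,-0.001,0,0,0,0,0,0,-0.0015,0,0,0,0,0,0,-0.0015,0,0,0,0,0]}}

```text
t: 13.97
tcp_pos: [0.5253, -0.0719, 0.0278]
tool_rot: [[0.032, 0.999, 0.0], [0.999, -0.032, 0.003], [0.003, 0.0, -1.0]]
ft_force: [0.7, 13.0, 5.2]
opening: -0.005
grasp_force: 6.6
```

{"op": "carry_out", "data": {"plan": [0,-0.001,0,0,0,0,0,0,-0.001,0,0,0,0,0,0,0.01,0,0,0,0,0,0,0.02,0.02,0,0,0,0,0,0.02,0.06,0,0,0,0,-0.03,0,0.06,0,0,0,0,-0.06,-0.025,0.06,0,0,0,0,-0.068,-0.06,0.06,0,0,0,0,-0.068,-0.092,0.06,0,0,0,0,-0.068,-0.092,0.03,0,0,0,0,-0.068,-0.092,0.002,0,0,0,0,-0.068,-0.092,0.002,0,0,0,0]}}

```text
t: 14.97
tcp_pos: [0.4527, -0.1651, 0.0247]
tool_rot: [[0.033, 0.999, -0.008], [0.999, -0.033, 0.002], [0.002, -0.008, -1.0]]
ft_force: [-2.7, 1.6, -0.9]
opening: 0.002
grasp_force: 0.0
```

{"op": "carry_out", "data": {"plan": [0.01,0,0,0,0,0,0,0.018,0,0,0,0,0,0,0.024,0,0,0,0,0,0,0.028,0,0,0,0,0,0,0.03,0,0,0,0,0,0,0.031,0,0,0,0,0,0,0.031,0,0,0,0,0,0]}}

```text
t: 15.55
tcp_pos: [0.4886, -0.1659, 0.0302]
tool_rot: [[0.031, 1.0, 0.001], [1.0, -0.031, -0.001], [-0.001, 0.001, -1.0]]
ft_force: [-0.7, -0.5, 1.3]
opening: -0.003
grasp_force: 0.5
```

{"op": "carry_out", "data": {"plan": [0.001,0,0,0,0,0,0,0.002,0,0,0,0,0,0,0.003,0,0,0,0,0,0,0.003,0,0,0,0,0,0]}}

```text
t: 15.88
tcp_pos: [0.4888, -0.1658, 0.0297]
tool_rot: [[0.031, 0.999, -0.005], [1.0, -0.031, -0.0], [-0.0, -0.005, -1.0]]
ft_force: [-12.0, 0.2, 11.3]
opening: -0.002
grasp_force: 6.3
```

{"op": "carry_out", "data": {"plan": [-0.01,0,0,0,0,0,0,-0.03,0,0,0,0,0,0,-0.04,0,0.03,0,0,0,0,-0.06,0,0.07,0,0,0,0,-0.09,0.03,0.1,0,0,0,0,-0.1,0.07,0.13,0,0,0,0,-0.1,0.11,0.16,0,0,0,0,-0.1,0.15,0.18,0,0,0,0,-0.1,0.19,0.2,0,0,0,0,-0.1,0.19,0.2,0,0,0,0]}}

```text
t: 16.72
tcp_pos: [0.3913, 0.026, 0.2318]
tool_rot: [[0.032, 0.999, 0.005], [0.999, -0.032, -0.0], [-0.0, 0.005, -1.0]]
ft_force: [0.5, -0.5, -1.0]
opening: 0.001
grasp_force: 0.0
```

Run:
```python
from h import *
i=cv2.INTER_CUBIC
a=cv2.resize(vision.capture("top")[230:300,320:430,::-1],None,fx=4,fy=4,interpolation=i)
b=cv2.resize(vision.capture("side")[265:370,265:355,::-1],None,fx=4,fy=4,interpolation=i)
o=np.zeros((420,800,3),np.uint8);o[:280,:440]=a;o[:,440:]=b;cv2.imwrite("pics/f.png",o)
```

```text
(no output)
```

View pics/f.png

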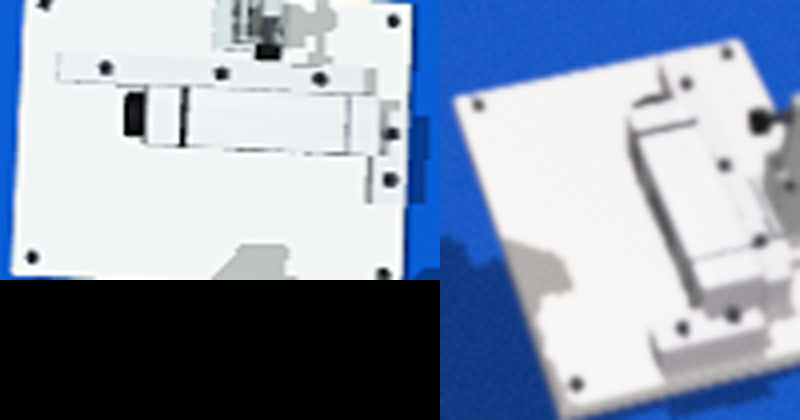

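The body lies flat, its side along the fence (left view, y≈86) and its foot at the stop (left view, x≈375). Both contacts were confirmed by force at the predicted positions, and the robot is clear. Handing in.

```bash
python3 -c "
from cell import workorder;print(workorder.hand_in())"
```

```text
the job is handed in; nothing more can be done
None
```

The handpiece body lies on its side in the nest, pushed home against the fence and the end stop; I handed the job in at about 17 s of the 56 s, but hand-in returned no verdict.

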